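# Open the interlocked pure-water valve bank

## Task

Open the pure-water valve bank: push all three T-handled levers, one after another, from leaning towards the robot to fully over, leaning away from it. They are interlocked, so only one is free at a time, in an order that cannot be seen: feel for it with light pushes of the closed fingers, and back off from a lever that binds, because pressing on any lever with more than 20 N damages the interlock. Leave the jars, bottles and other things around it where they stand.

Things in the scene. Friction and masses are not known exactly. Their poses are not given: they have to be found in the camera images.
- bank: white valve bank fixed to the bench: tray 270 x 400 x 12 mm, block on it, steel cheeks up to 95 mm high. Origin: centre of the underside. +x points away from the robot (levers are thrown that way), +y along the row. Levers pivot about y at height 80 mm, x = 0, y = 100, 0, -100 mm. A hidden interlock frees the next lever once one is past 0.85 rad; its order changes every time.
- handle_left: T-shaped grey handle of the lever on the robot's left (+y): a round cross-bar 18 mm thick and 54 mm long, along y, on an 11 mm steel stem. Origin: centre of the cross-bar, 120 mm from the pivot; z points along the stem away from the pivot.
- handle_middle: T-shaped grey handle of the lever in the middle: a round cross-bar 18 mm thick and 54 mm long, along y, on an 11 mm steel stem. Origin: centre of the cross-bar, 120 mm from the pivot; z points along the stem away from the pivot.
- handle_right: T-shaped grey handle of the lever on the robot's right (-y): a round cross-bar 18 mm thick and 54 mm long, along y, on an 11 mm steel stem. Origin: centre of the cross-bar, 120 mm from the pivot; z points along the stem away from the pivot.
- lever_left (a joint): angle of the lever on the robot's left (+y), rad: about 0 = as found, leaning 0.5 rad from upright towards the robot; grows as it is pushed away; 1.05 = stop, leaning 0.55 rad away. It stays where it is left. Free: steady drag of 2 to 5 N at the bar. Locked: 8 to 14 mm loose (same drag), then springy, about 1 N per mm for some 10 mm, then solid.
- lever_middle (a joint): angle of the lever in the middle, rad: about 0 = as found, leaning 0.5 rad from upright towards the robot; grows as it is pushed away; 1.05 = stop, leaning 0.55 rad away. It stays where it is left. Free: steady drag of 2 to 5 N at the bar. Locked: 8 to 14 mm loose (same drag), then springy, about 1 N per mm for some 10 mm, then solid.
- lever_right (a joint): angle of the lever on the robot's right (-y), rad: about 0 = as found, leaning 0.5 rad from upright towards the robot; grows as it is pushed away; 1.05 = stop, leaning 0.55 rad away. It stays where it is left. Free: steady drag of 2 to 5 N at the bar. Locked: 8 to 14 mm loose (same drag), then springy, about 1 N per mm for some 10 mm, then solid.
- jar_a: amber jar with white cap, 28 mm wide, 46 mm high, standing on the tray in front of the block, between left and middle lever; origin under its base. Bystander.
- jar_b: the same kind of jar between middle and right lever. Bystander.
- pump_tall: white pump bottle, 66 mm wide, 180 mm high, to the left of the bank; origin under its base. Bystander.
- pump_short: teal pump bottle, 66 mm wide, 160 mm high, to the right; origin under its base. Bystander.
- wash_bottle: white wash bottle with red cap and spout, 68 mm wide, 175 mm high, to the left; origin under its base. Bystander.
- tube_rack: orange rack of capped tubes, 100 x 190 x 70 mm, to the right; origin under its base. Bystander.
- beaker: empty glass beaker, 70 mm wide, 95 mm high, to the left of the bank's near side; origin under its base. Bystander.

How it is judged:
By the outcome, as a careful person would: the job done as asked, in the order asked, and still so for the second after the job is handed in, with the robot touching nothing.
It also fails if it takes over 72 s, if anything falls off the work surface, if the arm or the gripper's body presses on something with over 40 N, if the wrist force passes 120 N, or if a joint passes its speed limit or range.

## Robot

A 7-joint arm with a two-finger parallel gripper is mounted at the origin on the work surface. World frame = base frame: x ahead of the robot, y to its left, z up, the work surface at z = 0. Lengths are in mm, angles in rad, forces in N, time in s.
With the tool pointing down it reaches from about 400 to 850 mm from the base axis. Payload 10.4 kg.
Tool frame: the origin (TCP) lies midway between the tips of the shut fingers; the grasp point (between the pads) lies 19 mm behind it; z points along the fingers, y is the line along which they close (so a half turn about z gives the same grasp; the last joint's range is limited). The gripper opens to 85 mm and grips with 20 to 120 N. Pads are 22 mm wide; open, the fingers measure 114 mm over their backs; the gripper's body (76 mm by 85 mm) begins 54 mm behind the grasp point. The pads swing forward as they close: fully open they stand 13 mm farther back than shut.
Start: joints at [-1.261, 0.332, -0.065, 1.46, 0.022, 1.35, -0.088], TCP at [204.169, 590.734, 231.338] pointing down, gripper open.
Joint ranges: [-2.6, 2.6], [-0.5, 2.12], [-1.47, 1.34], [0.16, 2.42], [-1.27, 4.41], [0.06, 2.06], [-2.6, 2.6]. Speed limits (rad/s): [2.22, 2.22, 2.79, 2.79, 3.14, 3.14, 3.14].

## Interface

Orientations are given as a 3x3 rotation matrix whose columns are the frame's x, y, z axes.
In Python, from rig import r, eyes gives the robot as it stands.
- The arm moves only by the tool carry_out, never from a script. Its arguments are lists of equal length, an entry for each row: "hand": the finger opening in mm, from 0 to 85.4; "delta_pos": the shift along the tool's x, y, z in units of 200 mm (1.0 is 200 mm), a list of three; "turn": the turn, a rotation vector about the tool's x, y, z in units of 180 degrees (1.0 is 180 degrees), a list of three. A call has 1 to 10 rows; each row is the pose to reach, as a shift and turn from the pose commanded when the call began, along the tool's axes at that moment, turning the shorter way round; what a row does not reach only later rows make up. A row lasts 1/12 s, in which the tool goes at most 41.7 mm and 7.16 degrees, less where a joint would pass 70% of its speed; a pose out of reach is approached as far as the arm can. A call with a number of a shift or a turn outside -1 to 1 is refused whole. A call with a gripper value outside its range is refused whole. The fingers move at their own pace and stop on an object; "newtons" is the grip in N (left out, the last holds). Time passes only in rows, so rows that repeat a pose let the fingers close. It gives the time, the measured TCP pose, the force, the opening and the grip force at its end, in the units of the state.
- r.state(): the state, without advancing time (a new reading comes with each control period).
- eyes.read_camera(name): name is "scene" or "side" or "wrist"; returns the picture (400x640x3 uint8, blue, green, red); there is no depth.
- eyes.get_calibration(name): a dict with "mtx" (3x3 intrinsics, pixels), "world_from_camera" (4x4, takes a point from camera to world coordinates); the wrist camera has in their place "T_tool_cam" (4x4, takes a point from camera to tool coordinates, whose origin is the TCP and whose axes are the flange's). Camera axes: x right, y down, z forward; pixel columns grow to the right and rows downward; lengths in mm; the calibration is good to about 2 mm. A picture is of the moment at which its call begins: read the wrist's pose just before it. get_calibration takes no time and is no camera call.
- r.hand_in(): hands the job in; it is judged then, once.
The state is a dict: "time_s": time; "joint_pos": joint angles; "joint_vel": joint speeds; "joint_efforts": joint torques, N m; "eef_pos": TCP position; "orientation": TCP orientation; "ft_force": force on the tool from outside, world axes, zero at the start; "ft_torque": the same for the moment, N m; "gripper_width": finger opening in mm; "gripper_force": force on a finger pad.
Only numpy, scipy, OpenCV 4.12 (cv2) and the standard library are available. Lean on these libraries where they do the work, as an engineer would, in place of code of your own. Each camera call takes 0.05 s, during which the arm holds its last target. There are 200 camera calls.

## Working session

There is one attempt and no reset: what is moved stays moved. The work goes in short steps, Python scripts to look and compute and a tool call to move; the robot and the scene stay as the last step left them, time stands still between calls to the robot, and variables do not carry over. Pictures are saved under pics/ and viewed, at most 10 in all, crops included, and the job is handed in when it is done.

Besides the shell and the picture viewer there is one more tool, called after ">>>" by a JSON object that holds its "method" and its "body", one argument or row to a line. carry_out: Moves the arm, as the interface text tells. Its arguments: {"type":"object","properties":{"hand":{"type":"array"},"delta_pos":{"type":"array"},"turn":{"type":"array"},"newtons":{"type":"number"}},"required":["hand","delta_pos","turn"]}

```bash
ls; mkdir -p pics
python3 - <<'E'
from rig import r, eyes
import cv2,numpy as np
np.set_printoptions(precision=3,suppress=True)
for n in("scene","side"):
    cv2.imwrite(f"pics/{n}0.png",eyes.read_camera(n)); c=eyes.get_calibration(n); print(n,c["mtx"],c["world_from_camera"])
print(eyes.get_calibration("wrist"))
s=r.state();print(s)
E
```

```text
pics
scene [[438.357   0.    319.034]
 [  0.    438.357 198.983]
 [  0.      0.      1.   ]] [[   0.765    0.38    -0.52  1083.709]
 [   0.644   -0.462    0.61  -763.005]
 [  -0.009   -0.801   -0.598  884.759]
 [   0.       0.       0.       1.   ]]
side [[409.862   0.    316.476]
 [  0.    409.862 201.398]
 [  0.      0.      1.   ]] [[   0.983   -0.108    0.146  266.242]
 [  -0.181   -0.586    0.79  -970.162]
 [   0.      -0.803   -0.595  877.739]
 [   0.       0.       0.       1.   ]]
{'mtx': array([[281.542,   0.   , 319.691],
       [  0.   , 281.542, 197.072],
       [  0.   ,   0.   ,   1.   ]]), 'T_tool_cam': array([[  -0.001,   -0.962,   -0.274,   70.095],
       [   1.   ,   -0.001,    0.001,    2.607],
       [  -0.002,   -0.274,    0.962, -142.596],
       [   0.   ,    0.   ,    0.   ,    1.   ]])}
{'time_s': 0.1, 'joint_pos': array([-1.261,  0.333, -0.065,  1.461,  0.022,  1.35 , -0.088]), 'joint_vel': array([ 0.001, -0.003, -0.001, -0.003,  0.001,  0.002,  0.001]), 'joint_efforts': array([  0.003, -62.675,   0.05 , -39.243,   0.016,   0.007,  -0.   ]), 'eef_pos': array([204.068, 590.387, 230.59 ]), 'orientation': array([[-0.945,  0.327, -0.   ],
       [ 0.327,  0.945, -0.001],
       [-0.   , -0.001, -1.   ]]), 'ft_force': array([ 0.34 , -0.045, -0.797]), 'ft_torque': array([0.003, 0.036, 0.003]), 'gripper_force': 0.0, 'gripper_width': 85.4352542038244}
```

View pics/scene0.png

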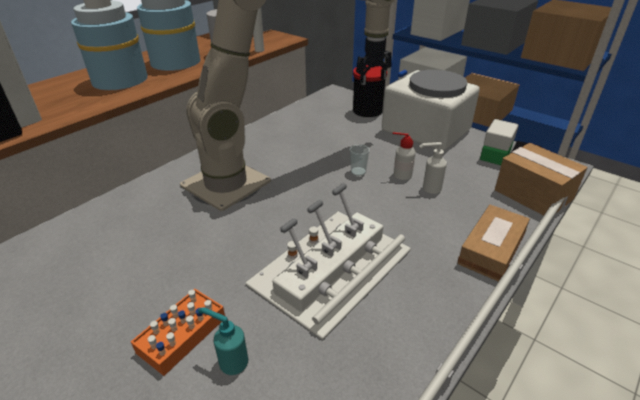

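View pics/side0.png

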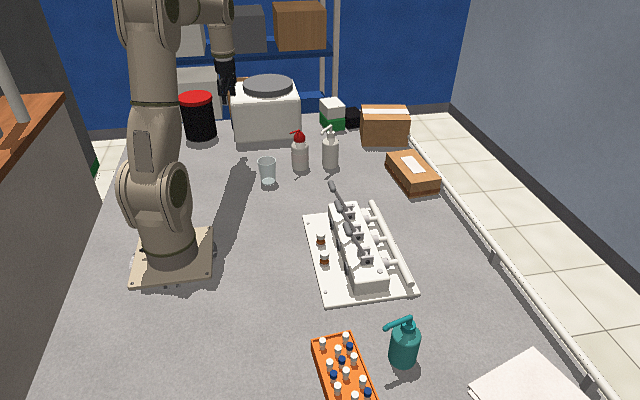

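The scene view shows the handle bars near (290,225), (315,206) and (340,188), right to left. The tray corners are at about (249,281), (320,326) and (409,247). In the side view the tray corners are at about (303,214), (327,303), (418,294) and (375,203). I'll enlarge both views next.

```bash
python3 - <<'E'
import cv2,numpy as np
a=cv2.imread("pics/scene0.png")[175:335,240:420]; b=cv2.imread("pics/side0.png")[170:310,295:425]
A=cv2.resize(a,None,fx=2.2*1,fy=2.2,interpolation=cv2.INTER_CUBIC);B=cv2.resize(b,None,fx=3,fy=3,interpolation=cv2.INTER_CUBIC)
h=max(A.shape[0],B.shape[0]);pad=lambda i:cv2.copyMakeBorder(i,0,h-i.shape[0],0,0,0)
o=np.hstack([pad(A),pad(B)]);print(A.shape,B.shape,o.shape);cv2.imwrite("pics/z.png",o)
E
cat > h.py <<'E'
import numpy as np
from rig import r, eyes
np.set_printoptions(precision=2,suppress=True)
def ray(n,p):
    c=eyes.get_calibration(n);T=c["world_from_camera"]
    d=T[:3,:3]@np.linalg.solve(c["mtx"],[p[0],p[1],1]);return T[:3,3],d/np.linalg.norm(d)
def plane(n,p,z):
    o,d=ray(n,p);return o+d*(z-o[2])/d[2]
def tri(p,q):
    o1,d1=ray("scene",p);o2,d2=ray("side",q)
    s,t=np.linalg.lstsq(np.c_[d1,-d2],o2-o1,rcond=None)[0]
    a,b=o1+s*d1,o2+t*d2;return (a+b)/2,np.linalg.norm(a-b)
E
python3 - <<'E'
from h import *
for n,P in(("scene",[(249,281),(320,326),(409,247)]),("side",[(303,214),(327,303),(418,294),(375,203)])):
    for p in P: print(n,p,plane(n,p,12))
for p in[(290,225),(315,206),(340,188)]:print(plane("scene",p,185))
E
```

```text
(352, 396, 3) (420, 390, 3) (420, 786, 3)
scene (249, 281) [ 415.57 -271.69   12.  ]
scene (320, 326) [ 654.14 -261.38   12.  ]
scene (409, 247) [675.2  114.39  12.  ]
side (303, 214) [419.76 115.9   12.  ]
side (327, 303) [ 423.29 -272.63   12.  ]
side (418, 294) [ 672.79 -287.27   12.  ]
side (375, 203) [679.33 131.74  12.  ]
[ 488.61 -177.66  185.  ]
[486.35 -79.8  185.  ]
[486.78  25.89 185.  ]
```

View pics/z.png

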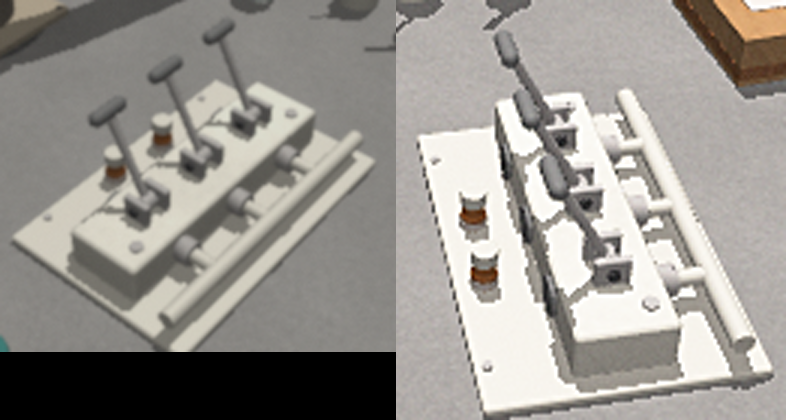

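The crops give handle centres at scene (289,225.5), (315.5,206.4) and (339.5,189), and at side (348,228.7), (339,206.3) and (332.3,186.3), both right to left. The jars stand just in front of the block, in the gaps between the levers.

Run:
```python
from h import *
H=[]
for p,q in [((289.1,225.5),(348,228.7)),((315.5,206.4),(339,206.3)),((339.5,189.1),(332.3,186.3))]: x,e=tri(p,q);H.append(x);print(x,e)
for p,q in [((246.4,284),(325.3,308)),((321,334),(420.3,294.3)),((338.6,211.4),(302.3,215.3))]: print(plane("scene",p,12),plane("side",q,12))
d=H[2]-H[0];print("row yaw",np.arctan2(-d[0],d[1]),np.linalg.norm(d))
```

```text
[ 493.33 -186.28  189.61] 3.097130772261649
[492.55 -85.81 187.98] 3.82741544775867
[494.63  12.47 189.47] 4.611226235584639
[ 418.15 -283.35   12.  ] [ 415.57 -288.01   12.  ]
[ 670.55 -277.26   12.  ] [ 678.54 -289.4    12.  ]
[415.52 115.65  12.  ] [416.32 109.31  12.  ]
row yaw -0.0065423601735819 198.75115618696057
```

Measured bars: x≈493, y≈12/−86/−186, z≈185–189. That matches the expected height of 185, the 100 mm spacing, and the tray centre at x≈551 with yaw≈0. I'll move over now, fingers shut.

>>> {"method": "carry_out", "body": {
  "hand": [0,0,0,0,0,0,0,0],
  "delta_pos": [
    [-0.91,-0.64,-0.1],
    [-0.91,-0.64,-0.1],
    [-0.91,-0.64,-0.1],
    [-0.91,-0.64,-0.1],
    [-0.91,-0.64,-0.1],
    [-0.91,-0.64,-0.1],
    [-0.91,-0.64,-0.1],
    [-0.91,-0.64,-0.1]
  ],
  "turn": [
    [0,0,-0.106],
    [0,0,-0.106],
    [0,0,-0.106],
    [0,0,-0.106],
    [0,0,-0.106],
    [0,0,-0.106],
    [0,0,-0.106],
    [0,0,-0.106]
  ]
}}

```text
time_s: 0.77
eef_pos: [334.9, 409.6, 251.4]
orientation: [[-1.0, 0.002, -0.0], [0.002, 1.0, 0.0], [0.0, 0.0, -1.0]]
ft_force: [-0.8, 0.4, -0.4]
gripper_width: 0.1
gripper_force: 0.0
```

>>> {"method": "carry_out", "body": {
  "hand": [0,0,0,0,0,0,0],
  "delta_pos": [
    [-0.5,-1.0,0],
    [-0.5,-1.0,0],
    [-0.5,-1.0,0],
    [-0.5,-1.0,0],
    [-0.5,-1.0,0],
    [-0.5,-1.0,0],
    [-0.5,-1.0,0]
  ],
  "turn": [
    [0,0,0],
    [0,0,0],
    [0,0,0],
    [0,0,0],
    [0,0,0],
    [0,0,0],
    [0,0,0]
  ]
}}

```text
time_s: 1.35
eef_pos: [435.9, 207.3, 251.2]
orientation: [[-1.0, 0.004, 0.0], [0.004, 1.0, -0.001], [-0.0, -0.001, -1.0]]
ft_force: [1.1, 0.8, 0.1]
gripper_width: -0.4
gripper_force: 0.0
```

>>> {"method": "carry_out", "body": {
  "hand": [0,0,0,0,0,0,0],
  "delta_pos": [
    [0,-0.985,0.1],
    [0,-0.985,0.1],
    [0,-0.985,0.1],
    [0,-0.985,0.1],
    [0,-0.985,0.1],
    [0,-0.985,0.1],
    [0,-0.985,0.1]
  ],
  "turn": [
    [0,0,0],
    [0,0,0],
    [0,0,0],
    [0,0,0],
    [0,0,0],
    [0,0,0],
    [0,0,0]
  ]
}}

```text
time_s: 1.93
eef_pos: [434.4, 13.6, 231.1]
orientation: [[-1.0, 0.0, -0.0], [0.0, 1.0, 0.0], [0.0, 0.0, -1.0]]
ft_force: [-0.1, 0.9, -0.0]
gripper_width: -0.2
gripper_force: 0.0
```

>>> {"method": "carry_out", "body": {
  "hand": [0,0,0,0,0,0],
  "delta_pos": [
    [0,0,0.15],
    [0,0,0.3],
    [0,0,0.3],
    [-0.1,0,0.3],
    [-0.14,0,0.3],
    [-0.14,0,0.3]
  ],
  "turn": [
    [0,0,0],
    [0,0,0],
    [0,0,0],
    [0,0,0],
    [0,0,0],
    [0,0,0]
  ]
}}

```text
time_s: 2.43
eef_pos: [464.2, 14.8, 172.4]
orientation: [[-1.0, -0.002, 0.001], [-0.002, 1.0, -0.0], [-0.001, -0.0, -1.0]]
ft_force: [0.0, 0.3, 0.1]
gripper_width: 0.1
gripper_force: 0.0
```

>>> {"method": "carry_out", "body": {
  "hand": [0,0,0,0],
  "delta_pos": [
    [-0.01,0,0],
    [-0.02,0,0],
    [-0.03,0,0],
    [-0.03,0,0]
  ],
  "turn": [
    [0,0,0],
    [0,0,0],
    [0,0,0],
    [0,0,0]
  ]
}}

```text
time_s: 2.77
eef_pos: [468.6, 13.5, 171.6]
orientation: [[-1.0, -0.0, 0.0], [-0.0, 1.0, 0.0], [-0.0, 0.0, -1.0]]
ft_force: [-0.2, -0.2, 0.1]
gripper_width: 0.4
gripper_force: 0.0
```

>>> {"method": "carry_out", "body": {
  "hand": [0,0,0,0],
  "delta_pos": [
    [-0.01,0,0],
    [-0.02,0,0],
    [-0.03,0,0],
    [-0.03,0,0]
  ],
  "turn": [
    [0,0,0],
    [0,0,0],
    [0,0,0],
    [0,0,0]
  ]
}}

```text
time_s: 3.1
eef_pos: [474.3, 13.3, 171.3]
orientation: [[-1.0, -0.0, -0.001], [-0.0, 1.0, 0.0], [0.001, 0.0, -1.0]]
ft_force: [-3.6, -0.7, 2.9]
gripper_width: -0.1
gripper_force: 1.8
```

>>> {"method": "carry_out", "body": {
  "hand": [0,0,0,0],
  "delta_pos": [
    [-0.01,0,0],
    [-0.02,0,0],
    [-0.03,0,0],
    [-0.03,0,0]
  ],
  "turn": [
    [0,0,0],
    [0,0,0],
    [0,0,0],
    [0,0,0]
  ]
}}

```text
time_s: 3.43
eef_pos: [480.3, 13.3, 171.3]
orientation: [[-1.0, -0.0, -0.001], [-0.0, 1.0, 0.0], [0.001, 0.0, -1.0]]
ft_force: [-3.4, -0.3, 2.5]
gripper_width: -0.2
gripper_force: 1.8
```

>>> {"method": "carry_out", "body": {
  "hand": [0,0,0,0],
  "delta_pos": [
    [-0.01,0,0],
    [-0.02,0,0],
    [-0.02,0,0],
    [-0.02,0,0]
  ],
  "turn": [
    [0,0,0],
    [0,0,0],
    [0,0,0],
    [0,0,0]
  ]
}}

```text
time_s: 3.77
eef_pos: [483.8, 13.3, 171.2]
orientation: [[-1.0, -0.0, -0.001], [-0.0, 1.0, 0.0], [0.001, 0.0, -1.0]]
ft_force: [-6.0, -0.6, 6.1]
gripper_width: 0.2
gripper_force: 3.4
```

>>> {"method": "carry_out", "body": {
  "hand": [0,0,0,0],
  "delta_pos": [
    [-0.01,0,0],
    [-0.02,0,0],
    [-0.02,0,0],
    [-0.02,0,0]
  ],
  "turn": [
    [0,0,0],
    [0,0,0],
    [0,0,0],
    [0,0,0]
  ]
}}

```text
time_s: 4.1
eef_pos: [487.3, 13.3, 171.2]
orientation: [[-1.0, -0.0, -0.003], [-0.0, 1.0, 0.0], [0.003, 0.0, -1.0]]
ft_force: [-10.6, -0.3, 8.1]
gripper_width: 0.1
gripper_force: 5.1
```

The force climbs after about 9 mm of free play, so the left lever is locked. I'll back off and try the middle one.

>>> {"method": "carry_out", "body": {
  "hand": [0,0,0,0,0,0,0],
  "delta_pos": [
    [0.15,0,0],
    [0.15,-0.15,0],
    [0.15,-0.35,0],
    [0.12,-0.5,0],
    [0.1,-0.5,0],
    [0.09,-0.5,0],
    [0.09,-0.5,0]
  ],
  "turn": [
    [0,0,0],
    [0,0,0],
    [0,0,0],
    [0,0,0],
    [0,0,0],
    [0,0,0],
    [0,0,0]
  ]
}}

```text
time_s: 4.68
eef_pos: [470.7, -86.5, 171.1]
orientation: [[-1.0, 0.0, -0.0], [0.0, 1.0, -0.0], [0.0, -0.0, -1.0]]
ft_force: [-0.1, 0.4, -0.3]
gripper_width: -0.2
gripper_force: 0.1
```

>>> {"method": "carry_out", "body": {
  "hand": [0,0,0,0,0,0],
  "delta_pos": [
    [-0.01,0,0],
    [-0.02,0,0],
    [-0.03,0,0],
    [-0.04,0,0],
    [-0.05,0,0],
    [-0.05,0,0]
  ],
  "turn": [
    [0,0,0],
    [0,0,0],
    [0,0,0],
    [0,0,0],
    [0,0,0],
    [0,0,0]
  ]
}}

```text
time_s: 5.18
eef_pos: [480.7, -85.6, 171.3]
orientation: [[-1.0, -0.002, -0.0], [-0.002, 1.0, 0.0], [0.0, 0.0, -1.0]]
ft_force: [-2.6, 1.9, 0.9]
gripper_width: -0.4
gripper_force: 1.2
```

>>> {"method": "carry_out", "body": {
  "hand": [0,0,0,0],
  "delta_pos": [
    [-0.01,0,0],
    [-0.02,0,0],
    [-0.02,0,0],
    [-0.02,0,0]
  ],
  "turn": [
    [0,0,0],
    [0,0,0],
    [0,0,0],
    [0,0,0]
  ]
}}

```text
time_s: 5.52
eef_pos: [484.8, -86.5, 171.2]
orientation: [[-1.0, -0.0, 0.001], [-0.0, 1.0, 0.0], [-0.001, 0.0, -1.0]]
ft_force: [-0.8, -0.3, -0.3]
gripper_width: -0.2
gripper_force: 0.4
```

>>> {"method": "carry_out", "body": {
  "hand": [0,0,0,0],
  "delta_pos": [
    [-0.01,0,0],
    [-0.02,0,0],
    [-0.02,0,0],
    [-0.02,0,0]
  ],
  "turn": [
    [0,0,0],
    [0,0,0],
    [0,0,0],
    [0,0,0]
  ]
}}

```text
time_s: 5.85
eef_pos: [488.8, -86.8, 171.3]
orientation: [[-1.0, -0.0, 0.001], [-0.0, 1.0, -0.0], [-0.001, -0.0, -1.0]]
ft_force: [-0.7, 0.4, 0.1]
gripper_width: 0.0
gripper_force: 0.5
```

>>> {"method": "carry_out", "body": {
  "hand": [0,0,0,0],
  "delta_pos": [
    [-0.01,0,0],
    [-0.015,0,0],
    [-0.015,0,0],
    [-0.015,0,0]
  ],
  "turn": [
    [0,0,0],
    [0,0,0],
    [0,0,0],
    [0,0,0]
  ]
}}

```text
time_s: 6.18
eef_pos: [491.7, -86.8, 171.3]
orientation: [[-1.0, -0.0, 0.0], [-0.0, 1.0, -0.0], [-0.0, -0.0, -1.0]]
ft_force: [-2.4, -0.6, 1.3]
gripper_width: -0.2
gripper_force: 0.8
```

>>> {"method": "carry_out", "body": {
  "hand": [0,0,0,0],
  "delta_pos": [
    [-0.01,0,0],
    [-0.02,0,0],
    [-0.02,0,0],
    [-0.02,0,0]
  ],
  "turn": [
    [0,0,0],
    [0,0,0],
    [0,0,0],
    [0,0,0]
  ]
}}

```text
time_s: 6.52
eef_pos: [495.8, -86.7, 171.3]
orientation: [[-1.0, -0.0, 0.001], [-0.0, 1.0, -0.0], [-0.001, -0.0, -1.0]]
ft_force: [-0.4, -0.7, -0.7]
gripper_width: -0.1
gripper_force: 0.2
```

>>> {"method": "carry_out", "body": {
  "hand": [0,0,0,0],
  "delta_pos": [
    [-0.01,0,0],
    [-0.02,0,0],
    [-0.02,0,0],
    [-0.02,0,0]
  ],
  "turn": [
    [0,0,0],
    [0,0,0],
    [0,0,0],
    [0,0,0]
  ]
}}

```text
time_s: 6.85
eef_pos: [499.8, -86.6, 171.3]
orientation: [[-1.0, -0.0, 0.0], [-0.0, 1.0, -0.0], [-0.0, -0.0, -1.0]]
ft_force: [-0.5, 0.7, 0.5]
gripper_width: 0.3
gripper_force: 0.2
```

The middle lever moves freely, 27 mm past contact with steady drag. I'll push it on over.

>>> {"method": "carry_out", "body": {
  "hand": [0,0,0,0,0,0,0,0,0,0],
  "delta_pos": [
    [-0.03,0,0],
    [-0.06,0,0],
    [-0.09,0,0],
    [-0.12,0,0],
    [-0.15,0,0],
    [-0.18,0,0],
    [-0.21,0,0],
    [-0.24,0,0],
    [-0.27,0,0],
    [-0.3,0,0]
  ],
  "turn": [
    [0,0,0],
    [0,0,0],
    [0,0,0],
    [0,0,0],
    [0,0,0],
    [0,0,0],
    [0,0,0],
    [0,0,0],
    [0,0,0],
    [0,0,0]
  ]
}}

```text
time_s: 7.68
eef_pos: [559.5, -86.7, 170.7]
orientation: [[-1.0, -0.0, -0.001], [-0.0, 1.0, -0.0], [0.001, -0.0, -1.0]]
ft_force: [-4.3, -1.0, -1.1]
gripper_width: -0.2
gripper_force: 1.9
```

>>> {"method": "carry_out", "body": {
  "hand": [0,0,0,0,0,0],
  "delta_pos": [
    [-0.02,0,0],
    [-0.04,0,0],
    [-0.06,0,0],
    [-0.08,0,0],
    [-0.1,0,0],
    [-0.1,0,0]
  ],
  "turn": [
    [0,0,0],
    [0,0,0],
    [0,0,0],
    [0,0,0],
    [0,0,0],
    [0,0,0]
  ]
}}

```text
time_s: 8.18
eef_pos: [580.5, -86.6, 171.5]
orientation: [[-1.0, -0.001, 0.001], [-0.001, 1.0, -0.0], [-0.001, -0.0, -1.0]]
ft_force: [-2.0, -0.2, -0.0]
gripper_width: -0.3
gripper_force: 0.5
```

>>> {"method": "carry_out", "body": {
  "hand": [0,0,0,0],
  "delta_pos": [
    [-0.01,0,0],
    [-0.02,0,0],
    [-0.02,0,0],
    [-0.02,0,0]
  ],
  "turn": [
    [0,0,0],
    [0,0,0],
    [0,0,0],
    [0,0,0]
  ]
}}

```text
time_s: 8.52
eef_pos: [583.8, -86.6, 171.5]
orientation: [[-1.0, -0.0, 0.001], [-0.0, 1.0, 0.0], [-0.001, 0.0, -1.0]]
ft_force: [-1.0, -0.4, -0.4]
gripper_width: 0.2
gripper_force: 0.6
```

>>> {"method": "carry_out", "body": {
  "hand": [0,0,0,0],
  "delta_pos": [
    [-0.005,0,0],
    [-0.01,0,0],
    [-0.015,0,0],
    [-0.015,0,0]
  ],
  "turn": [
    [0,0,0],
    [0,0,0],
    [0,0,0],
    [0,0,0]
  ]
}}

```text
time_s: 8.85
eef_pos: [586.6, -86.6, 171.3]
orientation: [[-1.0, -0.0, 0.0], [-0.0, 1.0, 0.0], [-0.0, 0.0, -1.0]]
ft_force: [-2.8, 0.1, -0.1]
gripper_width: -0.1
gripper_force: 1.0
```

>>> {"method": "carry_out", "body": {
  "hand": [0,0,0],
  "delta_pos": [
    [-0.005,0,0],
    [-0.005,0,0],
    [-0.005,0,0]
  ],
  "turn": [
    [0,0,0],
    [0,0,0],
    [0,0,0]
  ]
}}

```text
time_s: 9.1
eef_pos: [587.4, -86.6, 171.3]
orientation: [[-1.0, -0.0, -0.0], [-0.0, 1.0, 0.0], [0.0, 0.0, -1.0]]
ft_force: [-3.6, -0.6, -0.1]
gripper_width: 0.3
gripper_force: 1.4
```

>>> {"method": "carry_out", "body": {
  "hand": [0,0,0],
  "delta_pos": [
    [-0.005,0,0],
    [-0.005,0,0],
    [-0.005,0,0]
  ],
  "turn": [
    [0,0,0],
    [0,0,0],
    [0,0,0]
  ]
}}

```text
time_s: 9.35
eef_pos: [587.7, -86.7, 171.1]
orientation: [[-1.0, 0.0, -0.002], [0.0, 1.0, 0.0], [0.002, 0.0, -1.0]]
ft_force: [-7.1, -0.8, 1.1]
gripper_width: -0.1
gripper_force: 3.4
```

The force doubled with almost no movement, so the middle lever is at its stop. Next I'll back off and feel the right one.

>>> {"method": "carry_out", "body": {
  "hand": [0,0,0,0,0,0,0,0],
  "delta_pos": [
    [0.2,0,0],
    [0.4,0,0],
    [0.6,0,0],
    [0.65,-0.15,0],
    [0.65,-0.35,0],
    [0.62,-0.5,0],
    [0.6,-0.5,0],
    [0.6,-0.5,0]
  ],
  "turn": [
    [0,0,0],
    [0,0,0],
    [0,0,0],
    [0,0,0],
    [0,0,0],
    [0,0,0],
    [0,0,0],
    [0,0,0]
  ]
}}

```text
time_s: 10.02
eef_pos: [469.5, -188.3, 171.9]
orientation: [[-1.0, 0.003, 0.002], [0.003, 1.0, -0.001], [-0.002, -0.001, -1.0]]
ft_force: [-0.4, 1.2, -0.0]
gripper_width: -0.0
gripper_force: 0.0
```

>>> {"method": "carry_out", "body": {
  "hand": [0,0,0,0,0,0],
  "delta_pos": [
    [-0.01,0,0],
    [-0.02,0,0],
    [-0.03,0,0],
    [-0.04,0,0],
    [-0.05,0,0],
    [-0.05,0,0]
  ],
  "turn": [
    [0,0,0],
    [0,0,0],
    [0,0,0],
    [0,0,0],
    [0,0,0],
    [0,0,0]
  ]
}}

```text
time_s: 10.52
eef_pos: [478.8, -185.9, 171.2]
orientation: [[-1.0, -0.001, -0.0], [-0.001, 1.0, 0.0], [0.0, 0.0, -1.0]]
ft_force: [-2.6, 0.9, 2.1]
gripper_width: 0.4
gripper_force: 1.4
```

>>> {"method": "carry_out", "body": {
  "hand": [0,0,0,0],
  "delta_pos": [
    [-0.01,0,0],
    [-0.02,0,0],
    [-0.03,0,0],
    [-0.03,0,0]
  ],
  "turn": [
    [0,0,0],
    [0,0,0],
    [0,0,0],
    [0,0,0]
  ]
}}

```text
time_s: 10.85
eef_pos: [484.0, -186.5, 171.2]
orientation: [[-1.0, -0.0, -0.002], [-0.0, 1.0, 0.0], [0.002, 0.0, -1.0]]
ft_force: [-7.5, -0.1, 5.5]
gripper_width: 0.2
gripper_force: 3.7
```

>>> {"method": "carry_out", "body": {
  "hand": [0,0,0],
  "delta_pos": [
    [-0.01,0,0],
    [-0.01,0,0],
    [-0.01,0,0]
  ],
  "turn": [
    [0,0,0],
    [0,0,0],
    [0,0,0]
  ]
}}

```text
time_s: 11.1
eef_pos: [485.6, -186.6, 171.2]
orientation: [[-1.0, -0.0, -0.002], [-0.0, 1.0, 0.001], [0.002, 0.001, -1.0]]
ft_force: [-9.1, -0.1, 6.8]
gripper_width: -0.3
gripper_force: 4.7
```

The right lever binds, so I'll back off. The left should be free now. The middle bar is over, so the path in front of the row is clear.

>>> {"method": "carry_out", "body": {
  "hand": [0,0,0,0,0,0,0,0,0],
  "delta_pos": [
    [0.15,0,0],
    [0.18,0.15,0],
    [0.18,0.35,0],
    [0.18,0.55,0],
    [0.18,0.75,0],
    [0.15,0.9,0],
    [0.1,1.0,0],
    [0.08,1.0,0],
    [0.08,1.0,0]
  ],
  "turn": [
    [0,0,0],
    [0,0,0],
    [0,0,0],
    [0,0,0],
    [0,0,0],
    [0,0,0],
    [0,0,0],
    [0,0,0],
    [0,0,0]
  ]
}}

```text
time_s: 11.85
eef_pos: [471.4, 14.8, 171.3]
orientation: [[-1.0, -0.003, 0.001], [-0.003, 1.0, -0.0], [-0.001, -0.0, -1.0]]
ft_force: [-0.1, -0.4, 0.4]
gripper_width: 0.3
gripper_force: 0.0
```

>>> {"method": "carry_out", "body": {
  "hand": [0,0,0,0,0,0],
  "delta_pos": [
    [-0.01,0,0],
    [-0.02,0,0],
    [-0.03,0,0],
    [-0.04,0,0],
    [-0.05,0,0],
    [-0.05,0,0]
  ],
  "turn": [
    [0,0,0],
    [0,0,0],
    [0,0,0],
    [0,0,0],
    [0,0,0],
    [0,0,0]
  ]
}}

```text
time_s: 12.35
eef_pos: [480.7, 13.0, 171.3]
orientation: [[-1.0, 0.0, 0.0], [0.0, 1.0, 0.0], [-0.0, 0.0, -1.0]]
ft_force: [-0.1, -0.2, -0.2]
gripper_width: 0.2
gripper_force: 0.0
```

>>> {"method": "carry_out", "body": {
  "hand": [0,0,0,0],
  "delta_pos": [
    [-0.01,0,0],
    [-0.02,0,0],
    [-0.03,0,0],
    [-0.03,0,0]
  ],
  "turn": [
    [0,0,0],
    [0,0,0],
    [0,0,0],
    [0,0,0]
  ]
}}

```text
time_s: 12.68
eef_pos: [486.6, 13.3, 171.3]
orientation: [[-1.0, -0.0, -0.0], [-0.0, 1.0, -0.0], [0.0, -0.0, -1.0]]
ft_force: [-1.9, 0.0, 2.4]
gripper_width: -0.0
gripper_force: 1.2
```

>>> {"method": "carry_out", "body": {
  "hand": [0,0,0,0],
  "delta_pos": [
    [-0.01,0,0],
    [-0.02,0,0],
    [-0.02,0,0],
    [-0.02,0,0]
  ],
  "turn": [
    [0,0,0],
    [0,0,0],
    [0,0,0],
    [0,0,0]
  ]
}}

```text
time_s: 13.02
eef_pos: [490.8, 13.4, 171.3]
orientation: [[-1.0, -0.0, 0.001], [-0.0, 1.0, -0.0], [-0.001, -0.0, -1.0]]
ft_force: [0.3, 1.2, 0.2]
gripper_width: 0.0
gripper_force: 0.4
```

The left lever is free now.

>>> {"method": "carry_out", "body": {
  "hand": [0,0,0,0],
  "delta_pos": [
    [-0.015,0,0],
    [-0.03,0,0],
    [-0.045,0,0],
    [-0.045,0,0]
  ],
  "turn": [
    [0,0,0],
    [0,0,0],
    [0,0,0],
    [0,0,0]
  ]
}}

```text
time_s: 13.35
eef_pos: [500.2, 13.4, 171.3]
orientation: [[-1.0, -0.0, 0.001], [-0.0, 1.0, -0.0], [-0.001, -0.0, -1.0]]
ft_force: [0.1, -0.5, -0.0]
gripper_width: -0.2
gripper_force: 0.1
```

>>> {"method": "carry_out", "body": {
  "hand": [0,0,0,0,0,0,0,0,0,0],
  "delta_pos": [
    [-0.03,0,0],
    [-0.06,0,0],
    [-0.09,0,0],
    [-0.12,0,0],
    [-0.15,0,0],
    [-0.18,0,0],
    [-0.21,0,0],
    [-0.24,0,0],
    [-0.27,0,0],
    [-0.3,0,0]
  ],
  "turn": [
    [0,0,0],
    [0,0,0],
    [0,0,0],
    [0,0,0],
    [0,0,0],
    [0,0,0],
    [0,0,0],
    [0,0,0],
    [0,0,0],
    [0,0,0]
  ]
}}

```text
time_s: 14.18
eef_pos: [559.5, 13.2, 170.6]
orientation: [[-1.0, -0.0, -0.002], [-0.0, 1.0, -0.0], [0.002, -0.0, -1.0]]
ft_force: [-4.2, -1.2, -2.7]
gripper_width: -0.2
gripper_force: 1.9
```

>>> {"method": "carry_out", "body": {
  "hand": [0,0,0,0,0,0],
  "delta_pos": [
    [-0.02,0,0],
    [-0.04,0,0],
    [-0.06,0,0],
    [-0.08,0,0],
    [-0.1,0,0],
    [-0.1,0,0]
  ],
  "turn": [
    [0,0,0],
    [0,0,0],
    [0,0,0],
    [0,0,0],
    [0,0,0],
    [0,0,0]
  ]
}}

```text
time_s: 14.68
eef_pos: [580.4, 13.4, 171.5]
orientation: [[-1.0, -0.0, 0.001], [-0.0, 1.0, -0.0], [-0.001, -0.0, -1.0]]
ft_force: [-1.4, -0.3, -1.2]
gripper_width: -0.1
gripper_force: 0.5
```

>>> {"method": "carry_out", "body": {
  "hand": [0,0,0,0],
  "delta_pos": [
    [-0.01,0,0],
    [-0.02,0,0],
    [-0.03,0,0],
    [-0.03,0,0]
  ],
  "turn": [
    [0,0,0],
    [0,0,0],
    [0,0,0],
    [0,0,0]
  ]
}}

```text
time_s: 15.02
eef_pos: [585.9, 13.4, 171.4]
orientation: [[-1.0, -0.0, 0.001], [-0.0, 1.0, 0.0], [-0.001, 0.0, -1.0]]
ft_force: [-2.2, 0.4, 0.8]
gripper_width: -0.2
gripper_force: 0.9
```

>>> {"method": "carry_out", "body": {
  "hand": [0,0,0],
  "delta_pos": [
    [-0.005,0,0],
    [-0.005,0,0],
    [-0.005,0,0]
  ],
  "turn": [
    [0,0,0],
    [0,0,0],
    [0,0,0]
  ]
}}

```text
time_s: 15.27
eef_pos: [586.5, 13.4, 171.3]
orientation: [[-1.0, -0.0, 0.0], [-0.0, 1.0, 0.0], [-0.0, 0.0, -1.0]]
ft_force: [-1.7, -1.0, 0.2]
gripper_width: -0.1
gripper_force: 0.8
```

>>> {"method": "carry_out", "body": {
  "hand": [0,0,0],
  "delta_pos": [
    [-0.005,0,0],
    [-0.005,0,0],
    [-0.005,0,0]
  ],
  "turn": [
    [0,0,0],
    [0,0,0],
    [0,0,0]
  ]
}}

```text
time_s: 15.52
eef_pos: [587.5, 13.4, 171.3]
orientation: [[-1.0, -0.0, 0.0], [-0.0, 1.0, 0.0], [-0.0, 0.0, -1.0]]
ft_force: [-2.1, -0.9, -0.8]
gripper_width: -0.1
gripper_force: 1.0
```

>>> {"method": "carry_out", "body": {
  "hand": [0,0,0],
  "delta_pos": [
    [-0.005,0,0],
    [-0.005,0,0],
    [-0.005,0,0]
  ],
  "turn": [
    [0,0,0],
    [0,0,0],
    [0,0,0]
  ]
}}

```text
time_s: 15.77
eef_pos: [588.0, 13.3, 171.2]
orientation: [[-1.0, -0.0, -0.001], [-0.0, 1.0, 0.0], [0.001, 0.0, -1.0]]
ft_force: [-5.2, 0.2, 0.5]
gripper_width: -0.2
gripper_force: 2.5
```

>>> {"method": "carry_out", "body": {
  "hand": [0,0,0],
  "delta_pos": [
    [-0.005,0,0],
    [-0.005,0,0],
    [-0.005,0,0]
  ],
  "turn": [
    [0,0,0],
    [0,0,0],
    [0,0,0]
  ]
}}

```text
time_s: 16.02
eef_pos: [588.3, 13.3, 171.0]
orientation: [[-1.0, -0.0, -0.003], [-0.0, 1.0, 0.0], [0.003, 0.0, -1.0]]
ft_force: [-9.0, -0.8, 3.4]
gripper_width: -0.3
gripper_force: 4.7
```

The left lever is at its stop. Now the right one.

>>> {"method": "carry_out", "body": {
  "hand": [0,0,0,0,0,0,0,0,0,0],
  "delta_pos": [
    [0.2,0,0],
    [0.4,0,0],
    [0.6,0,0],
    [0.65,-0.15,0],
    [0.65,-0.35,0],
    [0.65,-0.55,0],
    [0.65,-0.75,0],
    [0.62,-0.95,0],
    [0.58,-1.0,0],
    [0.57,-1.0,0]
  ],
  "turn": [
    [0,0,0],
    [0,0,0],
    [0,0,0],
    [0,0,0],
    [0,0,0],
    [0,0,0],
    [0,0,0],
    [0,0,0],
    [0,0,0],
    [0,0,0]
  ]
}}

```text
time_s: 16.85
eef_pos: [476.4, -190.7, 172.0]
orientation: [[-1.0, 0.005, 0.003], [0.005, 1.0, -0.002], [-0.003, -0.002, -1.0]]
ft_force: [0.7, 0.7, 0.3]
gripper_width: 0.2
gripper_force: 0.0
```

>>> {"method": "carry_out", "body": {
  "hand": [0,0,0,0,0,0],
  "delta_pos": [
    [-0.01,0,0],
    [-0.02,0,0],
    [-0.03,0,0],
    [-0.04,0,0],
    [-0.05,0,0],
    [-0.05,0,0]
  ],
  "turn": [
    [0,0,0],
    [0,0,0],
    [0,0,0],
    [0,0,0],
    [0,0,0],
    [0,0,0]
  ]
}}

```text
time_s: 17.35
eef_pos: [485.7, -186.0, 171.3]
orientation: [[-1.0, -0.001, -0.0], [-0.001, 1.0, 0.0], [0.0, 0.0, -1.0]]
ft_force: [-0.5, 1.0, 0.7]
gripper_width: 0.0
gripper_force: 0.9
```

>>> {"method": "carry_out", "body": {
  "hand": [0,0,0,0],
  "delta_pos": [
    [-0.01,0,0],
    [-0.02,0,0],
    [-0.02,0,0],
    [-0.02,0,0]
  ],
  "turn": [
    [0,0,0],
    [0,0,0],
    [0,0,0],
    [0,0,0]
  ]
}}

```text
time_s: 17.68
eef_pos: [489.9, -186.6, 171.3]
orientation: [[-1.0, -0.0, 0.001], [-0.0, 1.0, -0.0], [-0.001, -0.0, -1.0]]
ft_force: [-0.8, 1.0, 0.9]
gripper_width: -0.1
gripper_force: 0.4
```

Free, as expected.

>>> {"method": "carry_out", "body": {
  "hand": [0,0,0,0],
  "delta_pos": [
    [-0.015,0,0],
    [-0.03,0,0],
    [-0.05,0,0],
    [-0.05,0,0]
  ],
  "turn": [
    [0,0,0],
    [0,0,0],
    [0,0,0],
    [0,0,0]
  ]
}}

```text
time_s: 18.02
eef_pos: [500.4, -186.7, 171.3]
orientation: [[-1.0, -0.0, 0.001], [-0.0, 1.0, -0.0], [-0.001, -0.0, -1.0]]
ft_force: [-0.6, 0.2, -0.4]
gripper_width: -0.0
gripper_force: 0.0
```

>>> {"method": "carry_out", "body": {
  "hand": [0,0,0,0,0,0,0,0,0,0],
  "delta_pos": [
    [-0.03,0,0],
    [-0.06,0,0],
    [-0.09,0,0],
    [-0.12,0,0],
    [-0.15,0,0],
    [-0.18,0,0],
    [-0.21,0,0],
    [-0.24,0,0],
    [-0.27,0,0],
    [-0.3,0,0]
  ],
  "turn": [
    [0,0,0],
    [0,0,0],
    [0,0,0],
    [0,0,0],
    [0,0,0],
    [0,0,0],
    [0,0,0],
    [0,0,0],
    [0,0,0],
    [0,0,0]
  ]
}}

```text
time_s: 18.85
eef_pos: [559.6, -186.6, 170.8]
orientation: [[-1.0, -0.0, -0.001], [-0.0, 1.0, 0.0], [0.001, 0.0, -1.0]]
ft_force: [-2.9, -1.0, -0.3]
gripper_width: -0.2
gripper_force: 1.5
```

>>> {"method": "carry_out", "body": {
  "hand": [0,0,0,0,0,0],
  "delta_pos": [
    [-0.02,0,0],
    [-0.04,0,0],
    [-0.06,0,0],
    [-0.08,0,0],
    [-0.1,0,0],
    [-0.1,0,0]
  ],
  "turn": [
    [0,0,0],
    [0,0,0],
    [0,0,0],
    [0,0,0],
    [0,0,0],
    [0,0,0]
  ]
}}

```text
time_s: 19.35
eef_pos: [580.5, -186.5, 171.4]
orientation: [[-1.0, -0.001, 0.001], [-0.001, 1.0, -0.0], [-0.001, -0.0, -1.0]]
ft_force: [-0.1, -0.6, -0.9]
gripper_width: -0.2
gripper_force: 0.4
```

>>> {"method": "carry_out", "body": {
  "hand": [0,0,0,0],
  "delta_pos": [
    [-0.01,0,0],
    [-0.02,0,0],
    [-0.025,0,0],
    [-0.025,0,0]
  ],
  "turn": [
    [0,0,0],
    [0,0,0],
    [0,0,0],
    [0,0,0]
  ]
}}

```text
time_s: 19.68
eef_pos: [584.7, -186.6, 171.3]
orientation: [[-1.0, -0.0, 0.0], [-0.0, 1.0, 0.0], [-0.0, 0.0, -1.0]]
ft_force: [-0.6, -0.2, -0.5]
gripper_width: 0.3
gripper_force: 0.6
```

>>> {"method": "carry_out", "body": {
  "hand": [0,0,0,0],
  "delta_pos": [
    [-0.005,0,0],
    [-0.01,0,0],
    [-0.01,0,0],
    [-0.01,0,0]
  ],
  "turn": [
    [0,0,0],
    [0,0,0],
    [0,0,0],
    [0,0,0]
  ]
}}

```text
time_s: 20.02
eef_pos: [586.6, -186.6, 171.3]
orientation: [[-1.0, -0.0, 0.0], [-0.0, 1.0, 0.0], [-0.0, 0.0, -1.0]]
ft_force: [-0.8, 0.5, 0.6]
gripper_width: -0.2
gripper_force: 0.6
```

>>> {"method": "carry_out", "body": {
  "hand": [0,0,0],
  "delta_pos": [
    [-0.005,0,0],
    [-0.005,0,0],
    [-0.005,0,0]
  ],
  "turn": [
    [0,0,0],
    [0,0,0],
    [0,0,0]
  ]
}}

```text
time_s: 20.27
eef_pos: [587.2, -186.7, 171.2]
orientation: [[-1.0, 0.0, -0.001], [0.0, 1.0, 0.0], [0.001, 0.0, -1.0]]
ft_force: [-4.2, 0.3, -0.1]
gripper_width: -0.5
gripper_force: 2.2
```

>>> {"method": "carry_out", "body": {
  "hand": [0,0,0],
  "delta_pos": [
    [-0.005,0,0],
    [-0.005,0,0],
    [-0.005,0,0]
  ],
  "turn": [
    [0,0,0],
    [0,0,0],
    [0,0,0]
  ]
}}

```text
time_s: 20.52
eef_pos: [587.4, -186.7, 171.0]
orientation: [[-1.0, 0.0, -0.002], [0.0, 1.0, 0.001], [0.002, 0.001, -1.0]]
ft_force: [-8.2, 0.4, 3.0]
gripper_width: -0.3
gripper_force: 4.2
```

The right lever is at its stop too. I'll retreat, then check with pictures.

>>> {"method": "carry_out", "body": {
  "hand": [0,0,0,0,0,0,0,0],
  "delta_pos": [
    [0.2,0,0],
    [0.4,0,0],
    [0.6,0,0],
    [0.75,0,-0.2],
    [0.75,0,-0.4],
    [0.75,0,-0.5],
    [0.75,0,-0.5],
    [0.75,0,-0.5]
  ],
  "turn": [
    [0,0,0],
    [0,0,0],
    [0,0,0],
    [0,0,0],
    [0,0,0],
    [0,0,0],
    [0,0,0],
    [0,0,0]
  ]
}}

```text
time_s: 21.18
eef_pos: [439.8, -186.7, 273.0]
orientation: [[-1.0, -0.001, 0.005], [-0.001, 1.0, 0.001], [-0.005, 0.001, -1.0]]
ft_force: [-0.9, 0.3, -0.9]
gripper_width: 0.1
gripper_force: 0.0
```

Run:
```python
from rig import r, eyes
import cv2,numpy as np
a=eyes.read_camera("scene")[150:350,200:440];b=eyes.read_camera("side")[150:350,250:450]
cv2.imwrite("pics/end.png",cv2.resize(np.hstack([a,b]),None,fx=1.8,fy=1.8,interpolation=cv2.INTER_CUBIC))
print(r.state()["ft_force"])
```

```text
[-0.74845905 -0.4429762  -0.16221981]
```

View pics/end.png

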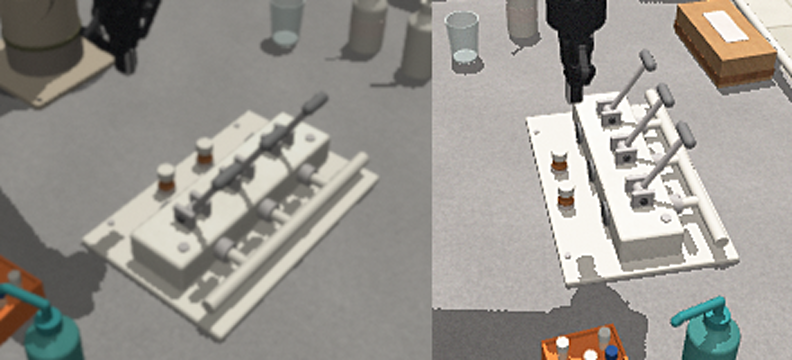

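All three levers lean away from the robot, with side-crop handles at about (647,60), (666,95) and (686,134), evenly aligned. The jars still stand in place and the gripper is clear.

```bash
python3 -c "
from rig import r
print(r.hand_in())"
```

```text
the job is handed in; nothing more can be done
None
```

All three levers are fully over against their stops, thrown in the order middle, left, right; no force reading passed about 14 N, nothing else was moved, and the job was handed in at about 21 s.

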